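Prise a tight pulley up its shaft with a pry bar

TASK

The belt pulley is stuck tight on the alternator's upright shaft. Take the pry bar from the bench, lay it over the steel fulcrum block with its thin tip under the pulley's rim, and push its handle down so that the pulley is levered well up off its seat; then let go and leave the pulley raised. Do not push or pull the pulley with the gripper itself, and leave the spanner where it lies.

Things in the scene. Friction and masses are not known exactly. Their poses are not given: they have to be found in the camera images.
- pry_bar: Loose flat steel bar 320 mm long, 0.5 kg, tip roughly towards +y. Origin: middle of its flat underside; x runs handle to tip, z up. Black handle (steel end cap) x -160..0, 30 wide, 18 high; bare blade x 0..160, 26 wide, 10 thick, its last 40 mm (the tip) 6 thick. Balances at x = -30. It lies in one of two places on the robot's side of the alternator, the spanner in the other.
- fulcrum: Fixed upright steel block, its flat top 14 mm thick (x), 80 wide (y). Origin: centre of the top, 95 mm above the bench; z up; x points level at the pulley (world +y within 20 degrees). Pulley shaft axis at x = 100; a collar of 15 mm radius on it, level with the gap under the rim. The 12 mm thick base plate, 110 wide, ends at x = -25; beyond is bare bench.
- pulley (a joint): Rise in m of the dark steel pulley disc (110 mm across, 26 thick) on its shaft: 0 seated, 0.020 at the top stop; straight up only, stays where left, takes about 30 N (8 N at the handle's end). Its rim starts at fulcrum x = 45 mm; seated, its flat underside is 14 mm above the fulcrum's top, with a 39 mm high gap below it, down to the alternator's body.
- spanner: A bystander: one-piece steel spanner 249 mm long, shank 18 wide, 11 mm high, ring at its +x end and open jaw at the other, lying in the pry bar's other place. Origin: middle of its shank, on the bench.

How it is judged:
By the outcome, as a careful person would: the job done as asked, in the order asked, and still so for the second after the job is handed in, with the robot touching nothing.
It also fails if it takes over 50 s, if anything falls off the work surface, if the arm or the gripper's body presses on something with over 40 N, if the wrist force passes 120 N, or if a joint passes its speed limit or range.

ROBOT

A 7-joint arm with a two-finger parallel gripper is mounted at the origin on the work surface. World frame = base frame: x ahead of the robot, y to its left, z up, the work surface at z = 0. Lengths are in m, angles in rad, forces in N, time in s.
With the tool pointing down it reaches from about 0.4 to 0.85 m from the base axis. Payload 4.4 kg.
Tool frame: the origin (TCP) lies where the fingers leave the gripper's body, on its centre line; the fingertips stand 97 mm ahead of it and the grasp point (between the pads) lies 78 mm ahead of it; y points along the fingers, z is the direction in which the jaws open and shut, and the axes are right-handed (so a half turn about y gives the same grasp; the last joint's range is limited). The gripper opens to 94 mm and grips with 3 to 60 N. Pads are 16 mm wide; open, the fingers measure 119 mm over their backs; the gripper's body (75 mm by 177 mm) begins 78 mm behind the grasp point.
Start: joints at [-1.192, 0.628, 0.038, 1.517, -0.027, 0.996, -0.02], TCP at [0.28, 0.587, 0.303] pointing down, gripper open.
Joint ranges: [-3.06, 3.06], [-0.37, 2.12], [-1.25, 1.32], [0.18, 2.47], [-1.1, 4.24], [0.23, 1.98], [-2.94, 2.94]. Speed limits (rad/s): [2.57, 2.57, 3.14, 3.14, 3.14, 3.14, 3.14].

INTERFACE

Orientations are given as a unit quaternion [w, x, y, z].
In Python, from workcell import * gives the robot as it stands. Calls block until the motion is done:
- reach(position, orientation): joint-space move of the TCP to a pose.
- line_to(position, orientation=None, rate=0.15): straight line of the TCP; orientation=None keeps the orientation; rate is the mean speed in m/s.
- move_joints(angles): joint-space move.
- gripper_open() and gripper_close(): open the fingers fully, or close them until they stop; the grip force is fixed at half the most.
- sleep(seconds).
- ik(position, orientation): joint angles nearest the present ones, or None.
- read_camera(name): name is "scene" or "side" or "wrist"; returns the picture (480x640x3 uint8, red, green, blue); there is no depth.
- camera_info(name): a dict with "fx", "fy", "cx", "cy" (pixels), "position" and "rotation" of the camera in the world. Camera axes: x right, y up, looking along -z (the intrinsics and any distortion apply to the point x, -y, -z); pixel columns grow to the right and rows downward; lengths in m; the calibration is good to about 2 mm. The wrist camera is an equidistant fisheye: a pixel r from the principal point sees the ray r / f radians off the axis. A picture is of the moment at which its call begins: read the wrist's pose just before it. camera_info takes no time and is no camera call; for the wrist camera it gives the pose at the moment of the call.
A pose or a line that the arm cannot do raises Unreachable and nothing moves.
- close_job(): hands the job in, once; it reports no verdict.
Trained networks look in the newest picture that a camera, given by its name, has taken for a name from the list of things; names that differ only in an ending like _2 or _b are one class to them, and where a whole thing is asked for, a point or a joint stands for the part that bears it (a point fixed in the world has none). Each returns a list of dicts, best first, with "conf" (0 to 1); they miss things now and then, are a little off and sometimes report something else, mostly with a low value. They report only what shows in the picture. A call takes as long as a camera call.
- masks_of(label, camera): "region" (480x640 bool, what is visible of it) and "rect" ([left, top, right, bottom] in pixels, round what is visible of it).
Readings, each from a call of its own:
- read_t(): time.
- read_joint_positions(): joint angles.
- read_joint_velocities(): joint speeds.
- read_joint_torque(): joint torques, N m.
- read_eef_pos(): TCP position.
- read_eef_rot(): TCP orientation.
- read_wrist_force(): force on the tool from outside, world axes, zero at the start.
- read_torque(): the same for the moment, N m.
- read_opening(): opening from 0.0 (shut) to 1.0 (fully open).
Only numpy, scipy, OpenCV 4.12 (cv2) and the standard library are available. Lean on these libraries where they do the work, as an engineer would, in place of code of your own. Each camera call takes 0.05 s, during which the arm holds its last target.

## Working session

There is one attempt and no reset: what is moved stays moved. The work goes in short steps, each a Python script; the robot and the scene stay as the last script left them, time stands still between calls to the robot, and variables do not carry over. Pictures are saved under pics/ and viewed, and the job is handed in when it is done.

```bash
mkdir -p pics; ls; python3 - <<'E'
from workcell import *
import cv2
for c in ["scene","side","wrist"]:
    im=read_camera(c); cv2.imwrite(f"pics/{c}0.png",im[:,:,::-1])
    print(c,camera_info(c))
    for l in ["pry_bar","fulcrum","pulley","spanner"]:
        print(l,[(round(d["conf"],2),d["rect"]) for d in masks_of(l,c)])
print(read_t(),read_eef_pos(),read_eef_rot())
E
```

```text
pics
scene {'fx': 544.1359908878634, 'fy': 544.1359908878634, 'cx': 321.15197890546506, 'cy': 253.32430192203566, 'position': array([1.1493614 , 0.38049216, 0.65824476]), 'rotation': array([0.43740769, 0.21944646, 0.37297805, 0.78829255])}
pry_bar [(0.96, [350.1, 248.9, 522.6, 312.4]), (0.7, [216.9, 186.9, 323.6, 234.5])]
fulcrum [(0.8, [318.9, 274.7, 361.0, 351.6])]
pulley [(0.86, [367.8, 271.1, 445.2, 339.8])]
spanner [(0.88, [217.4, 191.0, 321.7, 233.5])]
side {'fx': 517.4302271460804, 'fy': 517.4302271460804, 'cx': 316.0261580153869, 'cy': 241.60691456598443, 'position': array([ 0.16038041, -0.66745163,  0.54807465]), 'rotation': array([ 0.83501396,  0.48600904, -0.11777949, -0.2295101 ])}
pry_bar [(0.83, [173.0, 238.6, 258.6, 313.3])]
fulcrum [(0.73, [303.9, 208.3, 348.7, 264.0])]
pulley [(0.71, [271.7, 172.4, 326.4, 202.4])]
spanner [(0.78, [253.9, 339.7, 368.3, 473.6])]
wrist {'fx': 371.64829954431775, 'fy': 371.64829954431775, 'cx': 319.41198982520956, 'cy': 237.11892351359364, 'position': array([0.2135735 , 0.61866272, 0.38476381]), 'rotation': array([ 0.83890305, -0.1079772 , -0.06733485,  0.5291962 ])}
pry_bar []
fulcrum []
pulley []
spanner []
0.75 [0.27965742 0.58677745 0.30269018] [ 0.68970721 -0.68967748  0.15597853 -0.15594754]
```

View pics/scene0.png

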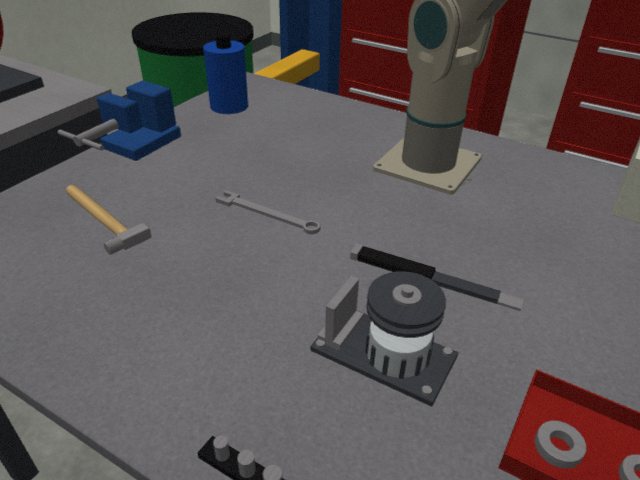

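View pics/side0.png

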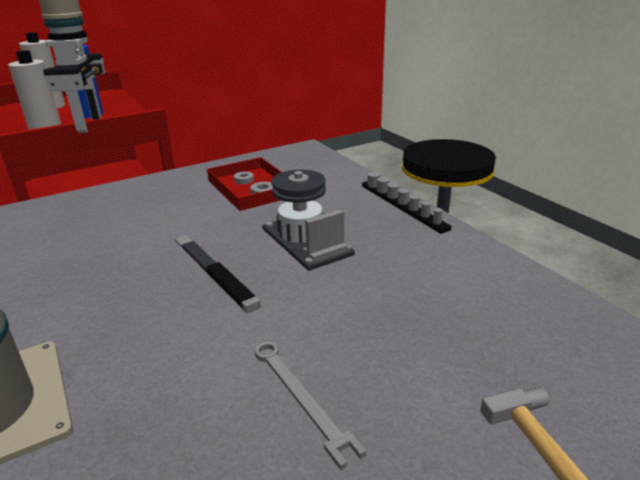

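View pics/wrist0.png

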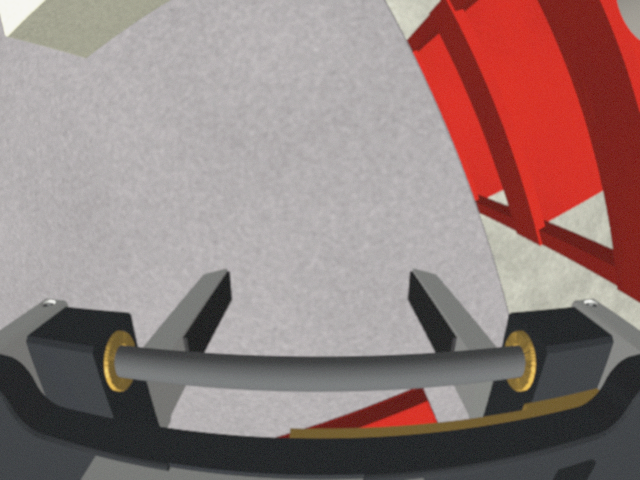

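The scene view shows the pry bar from (352,255) to its tip at (521,303), the fulcrum at about (342,315), the pulley at (406,300) and the spanner at (268,212). The side view agrees. Next I'll enlarge crops to pick points.

```bash
python3 - <<'E'
import cv2
a=cv2.imread("pics/scene0.png");b=cv2.imread("pics/side0.png")
cv2.imwrite("pics/s1.png",cv2.resize(a[240:410,305:530],None,fx=3.5,fy=3.5,interpolation=cv2.INTER_CUBIC)[:600])
cv2.imwrite("pics/d1.png",cv2.resize(b[165:315,165:360],None,fx=4,fy=4,interpolation=cv2.INTER_CUBIC))
E
```

```text
(no output)
```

View pics/s1.png

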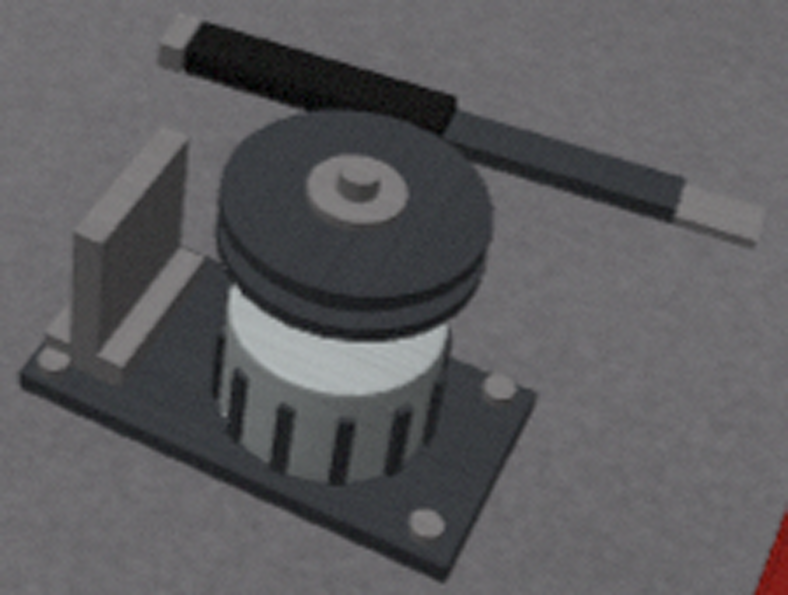

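View pics/d1.png

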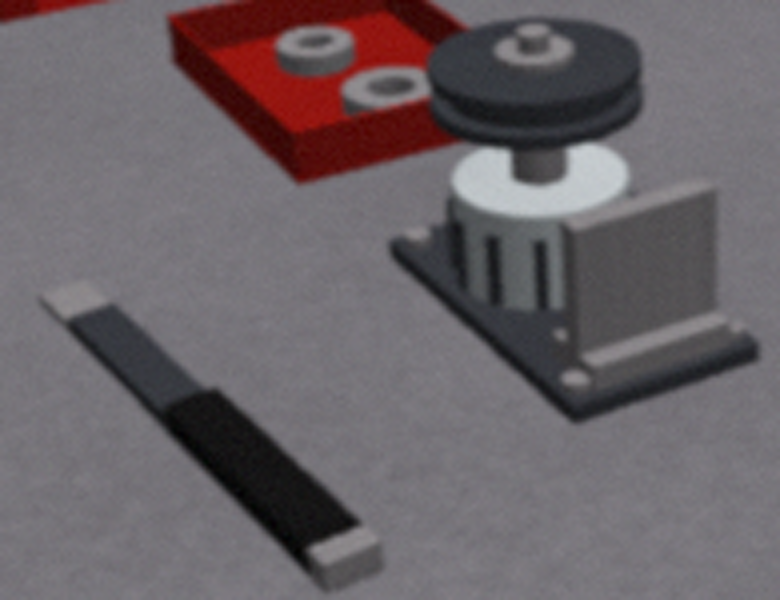

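```bash
cat > h.py <<'E'
import numpy as np, cv2
from scipy.spatial.transform import Rotation as R
from scipy.optimize import least_squares
def rot(q): return R.from_quat([q[1],q[2],q[3],q[0]])
def proj(P,ci,fish=False):
    p=rot(ci["rotation"]).inv().apply(np.atleast_2d(P)-ci["position"])
    x,y,z=p[:,0],-p[:,1],-p[:,2]
    if fish:
        r=np.hypot(x,y); s=np.arctan2(r,z)/np.maximum(r,1e-9)
    else: s=1/z
    return np.c_[ci["fx"]*x*s+ci["cx"], ci["fy"]*y*s+ci["cy"]]
def place(m,p,zo): 
    return R.from_euler('z',p[2]).apply(np.array(m)/1000)+[p[0],p[1],zo]
def fitpose(obs,cams,zo,x0,shift=False):
    # obs: list (cam, model mm, px)
    def f(p):
        r=[]
        for c in {o[0] for o in obs}:
            oo=[o for o in obs if o[0]==c]
            r.append((proj(place([o[1] for o in oo],p,zo),cams[c])-np.array([o[2] for o in oo])).ravel())
        return np.concatenate(r)
    s=least_squares(f,x0,loss='soft_l1',f_scale=1.0)
    return s.x,f(s.x).reshape(-1,2)
E
cat > fit.py <<'E'
from h import *
from workcell import camera_info
cams={c:camera_info(c) for c in ["scene","side"]}
S=lambda u,v:(305+u/3.5-.5+.14,240+v/3.5-.36)
D=lambda u,v:(165+u/4-.375,165+v/4-.375)
ful=[("scene",(-7,-40,0),S(76,236)),("scene",(7,-40,0),S(102,238)),("scene",(7,40,0),S(188,138)),("scene",(-7,40,0),S(163,128)),
("scene",(-25,-55,-83),S(22,375)),
("side",(-7,40,0),D(572,230)),("side",(7,40,0),D(563,222)),("side",(-7,-40,0),D(717,188)),("side",(7,-40,0),D(708,180)),("side",(-25,55,-95),D(577,420)),("side",(-25,-55,-95),D(757,355))]
bar=[("scene",(160,-13,6),S(757,238)),("scene",(160,13,6),S(765,207)),("scene",(0,15,18),S(456,97)),("scene",(0,-15,18),S(443,133)),("scene",(-160,15,18),S(175,15)),("scene",(-160,-15,18),S(162,45)),
("side",(160,13,6),D(40,294)),("side",(160,-13,6),D(80,282)),("side",(-160,15,18),D(308,548)),("side",(-160,-15,18),D(382,530)),("side",(-160,15,0),D(330,590)),("side",(-160,-15,0),D(382,567)),("side",(0,15,18),D(167,405)),("side",(0,-15,18),D(213,390))]
for n,o,z,x0 in [("ful",ful,.095,(.6,.35,1.57)),("bar",bar,0,(.5,.4,1.57))]:
    x,r=fitpose(o,cams,z,x0); print(n,x.round(4),np.degrees(x[2]).round(2)); 
    for a,b in zip(sorted(o,key=lambda t:0),r): pass
    print(r.round(1).tolist())
    for c in cams:
        oo=[t for t in o if t[0]==c]; y,_=fitpose(oo,cams,z,x0); print(c,y.round(4))
    if n=="ful":
        ax=place([(100,0,40),(100,0,-44),(45,0,14)],x,.095)
        for c in cams: print(c,"axis",proj(ax,cams[c]).round(1).tolist())
        print(ax)
E
python3 fit.py
```

```text
ful [0.6068 0.1009 1.6052] 91.97
[[-0.3, -0.6], [0.7, 2.2], [0.3, -0.3], [-0.5, -0.4], [-0.9, -0.5], [1.1, -0.7], [-0.5, -1.5], [-0.1, -1.1], [-1.9, -1.7], [-0.4, 0.9], [1.0, 0.5]]
scene [0.607  0.1013 1.6064]
side [0.6056 0.0985 1.5983]
scene axis [[407.1, 296.0], [400.5, 336.8], [370.3, 295.8]]
side axis [[297.6, 178.5], [299.4, 215.4], [312.2, 199.7]]
[[0.60331968 0.2008344  0.135     ]
 [0.60331968 0.2008344  0.051     ]
 [0.60521266 0.14586698 0.109     ]]
bar [0.3952 0.175  1.681 ] 96.32
[[0.3, 0.6], [0.4, 0.1], [1.3, -0.6], [0.5, -1.2], [1.0, -0.9], [-1.3, -0.8], [-0.9, -0.2], [0.4, -0.9], [4.2, 2.9], [0.9, 0.9], [-0.3, 0.8], [1.7, 0.0], [-1.7, -1.0], [0.9, -2.4]]
scene [0.3969 0.1748 1.6918]
side [0.3947 0.1764 1.677 ]
```

```bash
cat >> h.py <<'E'
FUL=np.array([.6068,.1009,1.6052]); BAR=np.array([.3955,.175,1.683])
GP=0.078
def tool(b,grip_pt,pitch=0,flip=False):
    """yaw b; pitch>0: handle down/tip up. returns TCP pos, quat wxyz, for grasp point position"""
    Rb=R.from_euler('z',b)*R.from_euler('y',-pitch)
    bx,by,bz=Rb.as_matrix().T
    s=-1 if flip else 1
    M=np.c_[s*bx,-bz,s*by]
    q=R.from_matrix(M).as_quat()
    return np.array(grip_pt)+bz*GP, np.r_[q[3],q[:3]]
def barpt(x,z,pose=BAR): 
    return place([(x,0,0)],pose,0)[0]+[0,0,z]
def onful(xf,z): return place([(xf,0,0)],FUL,0)[0]+[0,0,z]
def held(xt,zu,pitch,g,h=.021,yf=0):
    """bar with tip underside end at fulcrum x=xt(mm), height zu(m) , grip point at bar x=g mm, h above underside"""
    Rb=R.from_euler('z',FUL[2])*R.from_euler('y',-pitch)
    tip=place([(xt,yf,0)],FUL,0)[0]+[0,0,zu]
    return tip+Rb.apply([(g-160)/1000,0,h])
def pivot(th,g,xt0=74,h=.021):
    """bar pivoting on fulcrum edge x=-7; tip underside distance from edge fixed L"""
    L=xt0+7
    Rb=R.from_euler('z',FUL[2])*R.from_euler('y',-th)
    e=place([(-7,0,0)],FUL,0)[0]+[0,0,.095]
    return e+Rb.apply([(L+g-160)/1000,0,h])
E
python3 - <<'E'
from h import *
from workcell import *
for fl in (False,True):
    print(fl)
    for n,a in [("hover",tool(BAR[2],barpt(-30,.12),0,fl)),("grasp",tool(BAR[2],barpt(-30,.021),0,fl)),
      ("pre",tool(FUL[2],held(-30,.10,-.04,-30),-.04,fl)),("in",tool(FUL[2],held(74,.10,-.04,-30),-.04,fl)),
      ("re",tool(FUL[2],pivot(.08,-110),.08,fl)),("end",tool(FUL[2],pivot(.35,-110),.35,fl))]:
        j=ik(*a); print(n,a[0].round(3),None if j is None else np.round(j,2))
# spanner location
from numpy.linalg import norm
for c,px in [("scene",(219,198)),("scene",(313,227)),("side",(266,351)),("side",(345,450))]:
    ci=camera_info(c); d=rot(ci["rotation"]).apply([(px[0]-ci["cx"])/ci["fx"],-(px[1]-ci["cy"])/ci["fy"],-1]); p=ci["position"]
    print(c,(p+d*(.01-p[2])/d[2]).round(3))
E
```

```text
False
hover [0.399 0.145 0.198] [-0.08  0.54 -0.47  2.21  0.51  0.49  2.3 ]
grasp [0.399 0.145 0.099] [ 0.25  0.99 -1.06  2.26  1.35  0.85  1.48]
pre [ 0.614 -0.115  0.207] [ 0.4   0.74 -0.46  1.68  0.47  0.83  2.89]
in [ 0.611 -0.011  0.207] [ 0.24  0.73 -0.47  1.71  0.48  0.82  2.71]
re [ 0.614 -0.102  0.179] [ 0.51  0.82 -0.61  1.68  0.49  0.81  2.88]
end [ 0.614 -0.117  0.123] [-0.13  1.03  0.77  1.65 -1.09  1.17 -1.97]
True
hover [0.399 0.145 0.198] [-0.57  0.51  0.22  2.23 -0.27  0.42 -0.02]
grasp [0.399 0.145 0.099] [-0.19  0.74 -0.33  2.27  0.96  0.27 -1.27]
pre [ 0.614 -0.115  0.207] [-0.08  0.73  0.34  1.69 -0.27  0.76  0.41]
in [ 0.611 -0.011  0.207] [-0.26  0.71  0.35  1.73 -0.27  0.75  0.25]
re [ 0.614 -0.102  0.179] [ 0.02  0.76  0.23  1.7  -0.35  0.75  0.48]
end [ 0.614 -0.117  0.123] [ 0.31  0.87 -0.04  1.64 -0.43  0.79  0.65]
scene [ 0.409 -0.316  0.01 ]
scene [ 0.389 -0.088  0.01 ]
side [ 0.381 -0.101  0.01 ]
side [ 0.388 -0.313  0.01 ]
```

```bash
python3 - <<'E'
from h import *
from workcell import *
a=tool(BAR[2],barpt(-30,.14),0,True)
reach(*a)
ci=camera_info("wrist"); im=read_camera("wrist"); 
print(read_t(),read_eef_pos(),read_joint_positions().round(2))
im=np.ascontiguousarray(im[:,:,::-1])
for m in [(-160,15,18),(-160,-15,18),(0,15,18),(0,-15,18),(160,13,6),(160,-13,6),(-160,15,0)]:
    u=proj(place([m],BAR,0),ci,True)[0]; print(m,u.round(1)); cv2.circle(im,tuple(int(v) for v in u.round()),2,(0,255,0),-1)
cv2.imwrite("pics/w1.png",im)
print(ik(*tool(BAR[2],barpt(-30,.021),0,True)))
E
```

```text
2.5 [0.39926385 0.146422   0.21806155] [-0.6   0.48  0.25  2.21 -0.25  0.48 -0.03]
(-160, 15, 18) [302.2 375.2]
(-160, -15, 18) [334.9 375.3]
(0, 15, 18) [299.2 200.5]
(0, -15, 18) [338.3 200.5]
(160, 13, 6) [302.7   3.5]
(160, -13, 6) [335.4   3.5]
(-160, 15, 0) [303.  364.5]
[-0.18679996  0.73974468 -0.33319546  2.27162558  0.96180697  0.27214317
 -1.26898125]
```

View pics/w1.png

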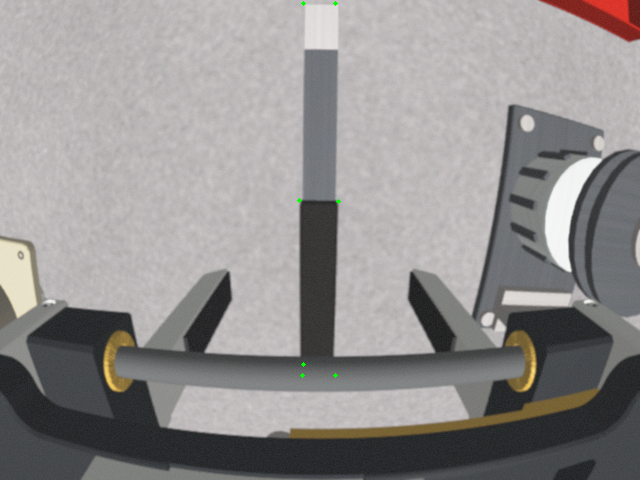

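The fitted bar corners lie on the bar: the handle/blade edge is at row 200 and the tip at row 4, about 2 px to the side. Next is the grasp.

```bash
python3 - <<'E'
from h import *
from workcell import *
a=tool(BAR[2],barpt(-30,.0212),0,True)
try:
    line_to(*a,rate=.12)
except Unreachable as e:
    print("unreach",e)
    for g in (-30,0,-20,):
      for tilt in (0,.1,.2,-.1):
        print(g,tilt,ik(*tool(BAR[2],barpt(g,.021),tilt,True)))
print(read_eef_pos()-a[0],read_joint_positions().round(3),read_t(),read_wrist_force())
E
```

```text
unreach the arm cannot follow that straight line within its joint ranges
-30 0 [-0.18679996  0.73974468 -0.33319546  2.27162558  0.96180697  0.27214317
 -1.26898125]
-30 0.1 [ 0.02065663  0.77537222 -0.52163262  2.28657006  1.13344106  0.28714331
 -1.36585484]
-30 0.2 [ 0.22069235  0.83996787 -0.70633196  2.29485801  1.25286116  0.32432189
 -1.40619508]
-30 -0.1 [-0.75942841  0.77617425  0.39805567  2.25988168 -0.79257134  0.25571155
  0.42834303]
0 0 [-0.74593859  0.77076283  0.39581422  2.26370528 -1.08645617  0.30838813
  0.72378403]
0 0.1 [-0.04908694  0.77735926 -0.52134774  2.27184019  1.11956419  0.29188094
 -1.41775264]
0 0.2 [ 0.14874126  0.84082314 -0.70569196  2.28660625  1.2765521   0.32479615
 -1.49604973]
0 -0.1 [-0.82244954  0.78017317  0.39929611  2.23307438 -0.73141108  0.27966514
  0.30238599]
-20 0 [-0.2093842   0.74064394 -0.33307301  2.26519908  0.94610933  0.27544671
 -1.27494477]
-20 0.1 [-0.00279806  0.77594077 -0.52155461  2.28226204  1.13031362  0.28842446
 -1.3849743 ]
-20 0.2 [ 0.19657029  0.84016716 -0.70611241  2.29273145  1.26231695  0.32414513
 -1.43796352]
-20 -0.1 [-0.7808273   0.77738796  0.39848537  2.25148117 -0.77172139  0.26328392
  0.38560749]
[0.0004048  0.00123335 0.11886155] [-0.6    0.476  0.254  2.209 -0.252  0.482 -0.035] 2.5 [ 0.50365013 -0.77454086 -0.14313674]
```

```bash
python3 - <<'E'
from h import *
from workcell import *
j=np.array(ik(*tool(BAR[2],barpt(-20,.021),0.1,True))); print(j)
j[1]-=.3
move_joints(list(j)); print(read_eef_pos(),read_t())
for z in (.10,.08,.06):
    a=tool(BAR[2],barpt(-25,z),0,True); print(z,ik(*a))
g=ik(*tool(BAR[2],barpt(-25,.021),0,True));print(g)
E
```

```text
[-0.00279806  0.77594077 -0.52155461  2.28226204  1.13031362  0.28842446
 -1.3849743 ]
[0.45101801 0.14749923 0.22701856] 3.75
0.1 [ 0.02292429  0.61918783 -0.65031982  2.22386918  0.76488684  0.53221568
 -1.11050848]
0.08 [ 5.71957707e-04  6.58244995e-01 -6.22700973e-01  2.23758935e+00
  8.48609368e-01  4.95506098e-01 -1.18847553e+00]
0.06 [-0.02595967  0.69634098 -0.58715221  2.24917032  0.93502301  0.45741161
 -1.26823813]
[-0.09610449  0.7662409  -0.48598096  2.26557898  1.10959371  0.37006244
 -1.42865188]
```

Continuous branch here; descend.

```bash
python3 - <<'E'
from h import *
from workcell import *
reach(*tool(BAR[2],barpt(-27,.09),0,True))
a=tool(BAR[2],barpt(-27,.0212),0,True)
line_to(*a,rate=.1)
print(read_eef_pos()-a[0],read_joint_positions().round(3),read_t(),read_wrist_force())
gripper_close(); print(read_opening(),read_wrist_force(),read_eef_pos()-a[0])
u=a[0]+[0,0,.06]; line_to(u,rate=.1)
print(read_opening(),read_wrist_force(),read_torque(),read_t())
for c in ("side","scene"):
    cv2.imwrite(f"pics/{c}2.png",read_camera(c)[:,:,::-1])
E
```

```text
[0.00034936 0.00014248 0.0006341 ] [-0.14   0.75  -0.414  2.268  1.047  0.322 -1.361] 5.0667 [0.26465222 0.06773462 0.65779208]
0.3181283964553648 [0.28252688 0.92943405 0.18384533] [-6.67590352e-05 -6.50089850e-06 -2.54710460e-05]
0.3165352434425189 [ 0.33708688 -0.17188313 -6.30735939] [-0.00970966  0.10347726  0.04915536] 6.8167
```

View pics/scene2.png

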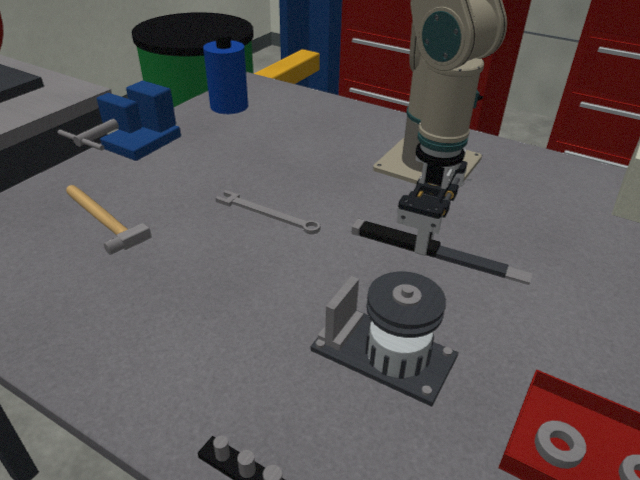

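The bar is held level, with its tip at (530,277). Now I'll carry it high to a point behind the fulcrum.

```bash
python3 - <<'E'
from h import *
from workcell import *
g,h=-27,.0216
line_to(read_eef_pos()+[0.03,0,.10],rate=.15)
a=tool(FUL[2],held(-35,.19,0,g,h),0,True); print(ik(*a))
reach(*a)
b=tool(FUL[2],held(-35,.100,-.04,g,h),-.04,True); line_to(*b,rate=.15)
print(read_eef_pos()-b[0],read_opening(),read_joint_positions().round(2),read_t(),read_wrist_force())
for c in ("side","scene"):
    im=np.ascontiguousarray(read_camera(c)[:,:,::-1]); ci=camera_info(c)
    for y in (-13,13):
        cv2.circle(im,tuple(int(v) for v in proj(place([(-35,y,5+6)],FUL,.095),ci)[0].round()),1,(0,255,0),-1)
    cv2.imwrite(f"pics/{c}3.png",cv2.resize(im[160:320,200:440] if c=="side" else im[200:360,230:470],None,fx=3,fy=3))
E
```

```text
[ 0.61258791  0.72424274 -0.81163965  1.5875752   0.57526431  1.08314186
 -0.31619864]
[0.00068694 0.00066597 0.00082422] 0.314299061463568 [ 0.55  0.8  -0.73  1.67  0.69  0.94 -0.43] 9.7 [ 0.1197851  -0.15353732 -4.99145998]
```

View pics/scene3.png

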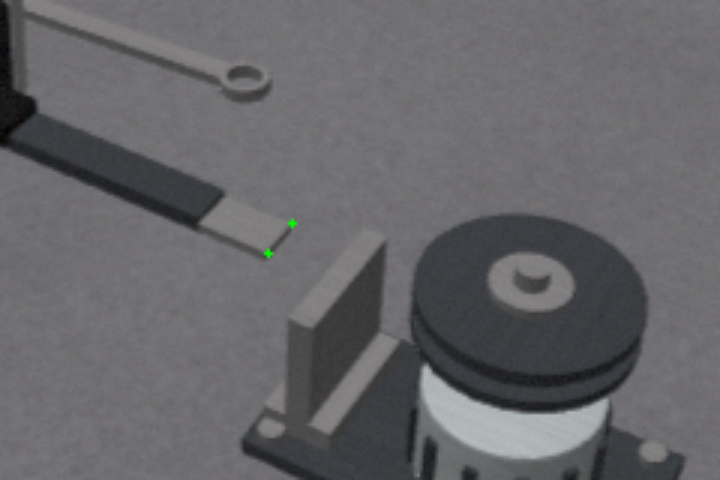

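View pics/side3.png

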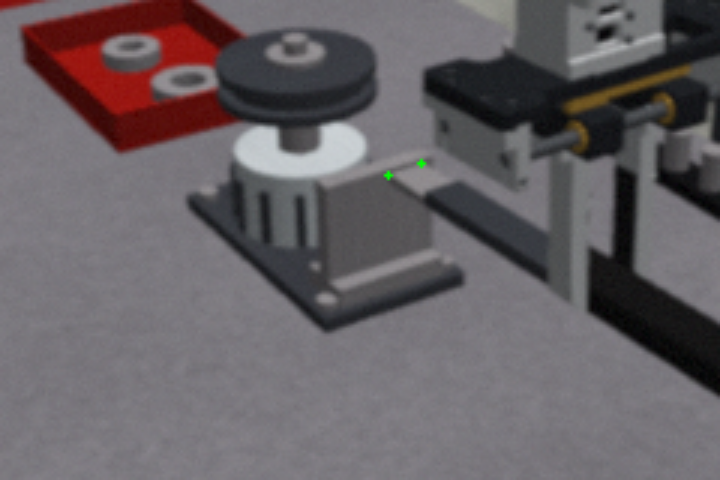

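Both views put the tip on the predicted markers to within about 1 px. I'll insert it now.

```bash
python3 - <<'E'
from h import *
from workcell import *
g,h=-27,.0216
d=np.array([0,0,-.0006])
for xt,zu,p in [(20,.099,-.04),(40,.0965,-.05),(74,.0950,-.06)]:
    a=tool(FUL[2],held(xt,zu,p,g,h),p,True); line_to(a[0]+d,a[1],rate=.08)
    print(xt,(read_eef_pos()-a[0]).round(4),read_wrist_force().round(1),read_torque().round(2),read_t())
for c in ("side","scene"):
    im=np.ascontiguousarray(read_camera(c)[:,:,::-1])
    cv2.imwrite(f"pics/{c}4.png",cv2.resize(im[160:320,200:440] if c=="side" else im[200:360,230:470],None,fx=3,fy=3))
E
```

```text
20 [-0.     -0.0007 -0.0007] [ 0.1  0.2 -6. ] [ 0.04 -0.    0.02] 10.6417
40 [ 0.      0.0009 -0.0004] [-0.4  0.5 -4.9] [ 0.12  0.07 -0.03] 11.0583
74 [-0.      0.0002 -0.0006] [ 0.7 -0.4 -4.7] [0.05 0.03 0.01] 11.65
```

View pics/scene4.png

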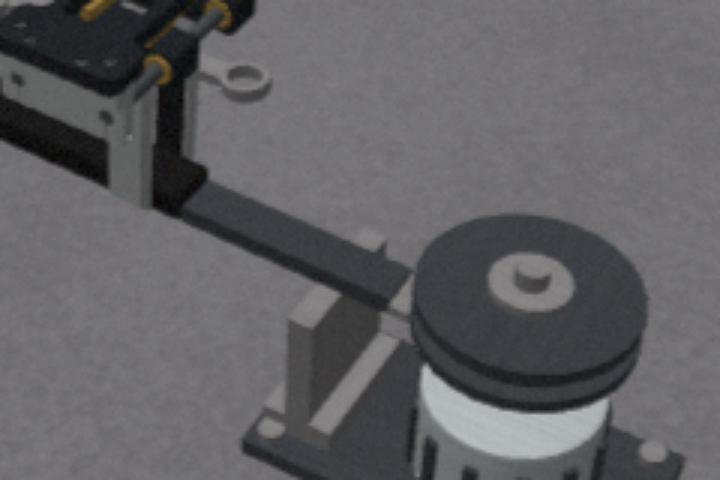

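View pics/side4.png

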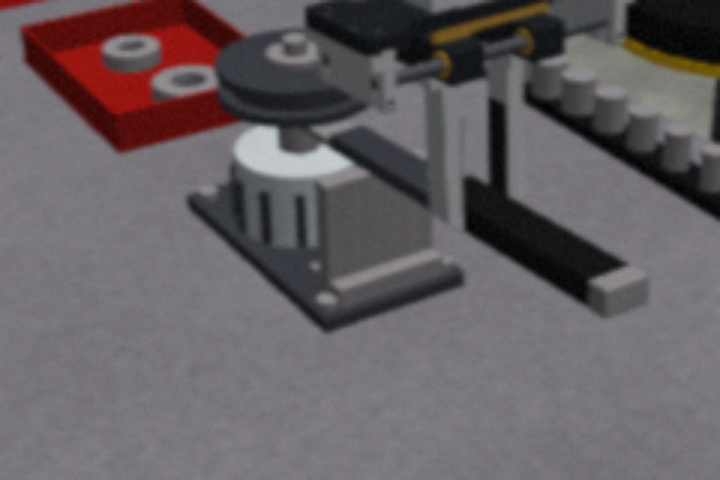

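The tip is under the rim and clear of it, with the bar across the fulcrum and no contact force. Next I'll settle it on the fulcrum, release, and regrasp near the handle's end.

```bash
python3 - <<'E'
from h import *
from workcell import *
g,h=-27,.0216
d=np.array([0,0,-.0006])
for th in (0.0,.085):
    a=tool(FUL[2],pivot(th,g,74,h),th,True); line_to(a[0]+d,a[1],rate=.04)
    print(th,(read_eef_pos()-a[0]).round(4),read_wrist_force().round(1),read_torque().round(2),read_t())
gripper_open()
bz=-rot(read_eef_rot()).apply([0,1,0])
line_to(read_eef_pos()+bz*.05,rate=.15)
print(read_wrist_force(),read_t())
for c in ("side","scene"):
    im=np.ascontiguousarray(read_camera(c)[:,:,::-1]); ci=camera_info(c)
    Rb=R.from_euler('z',FUL[2])*R.from_euler('y',-.099); e=place([(-7,0,0)],FUL,0)[0]+[0,0,.095]
    for m in [(-160,15,18),(-160,-15,18),(0,15,18),(0,-15,18)]:
        P=e+Rb.apply([(81+m[0]-160)/1000,m[1]/1000,m[2]/1000])
        cv2.circle(im,tuple(int(v) for v in proj(P,ci)[0].round()),1,(0,255,0),-1)
    cv2.imwrite(f"pics/{c}5.png",cv2.resize(im[160:320,200:440] if c=="side" else im[200:360,230:470],None,fx=3,fy=3))
E
```

```text
0.0 [-0.0001 -0.0012 -0.001 ] [-0.1  0.5 -6.4] [0.06 0.07 0.01] 12.2167
0.085 [-0.0001 -0.0002 -0.0007] [-0.1 -0.1 -5.9] [-0.2   0.01 -0.02] 12.675
[-0.23373051  0.08235131 -0.56773452] 14.2417
```

View pics/scene5.png

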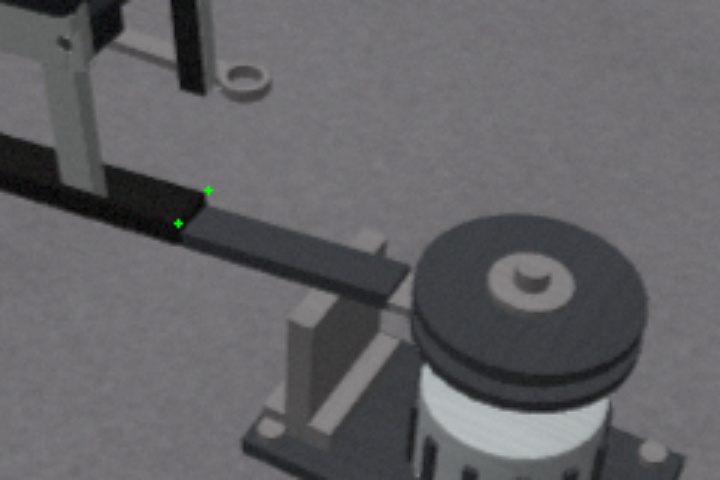

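View pics/side5.png

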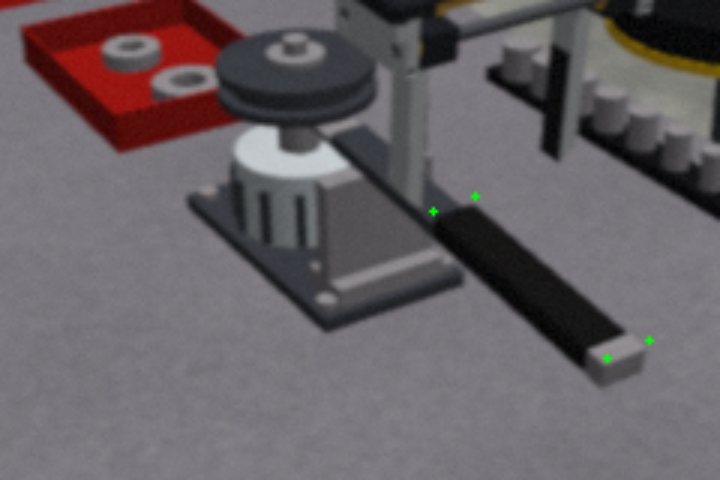

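```bash
python3 - <<'E'
from h import *
from workcell import *
th=.1
p=pivot(th,-115,74,.015)
a=tool(FUL[2],p,th,True)
bz=-rot(a[1]).apply([0,1,0])
line_to(a[0]+bz*.06,a[1],rate=.15)
ci=camera_info("wrist"); im=np.ascontiguousarray(read_camera("wrist")[:,:,::-1])
Rb=R.from_euler('z',FUL[2])*R.from_euler('y',-th); e=place([(-7,0,0)],FUL,0)[0]+[0,0,.095]
for m in [(-160,15,18),(-160,-15,18),(0,15,18),(0,-15,18),(120,13,10),(120,-13,10)]:
    P=e+Rb.apply([(81+m[0]-160)/1000,m[1]/1000,m[2]/1000]); u=proj(P,ci,True)[0]; print(m,u.round(1))
    cv2.circle(im,tuple(int(v) for v in u.round()),1,(0,255,0),-1)
cv2.imwrite("pics/w6.png",im); print(read_t())
s=np.ascontiguousarray(read_camera("side")[:,:,::-1]); cv2.imwrite("pics/side6.png",cv2.resize(s[160:320,200:440],None,fx=3,fy=3))
E
```

```text
(-160, 15, 18) [297.1 329.6]
(-160, -15, 18) [342.5 329.6]
(0, 15, 18) [294.   74.4]
(0, -15, 18) [346.1  74.4]
(120, 13, 10) [300.1 -87.4]
(120, -13, 10) [340.  -87.3]
15.1417
```

View pics/w6.png

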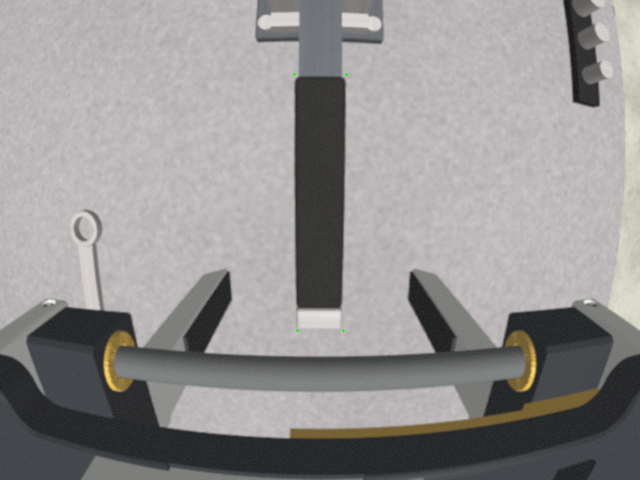

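View pics/side6.png

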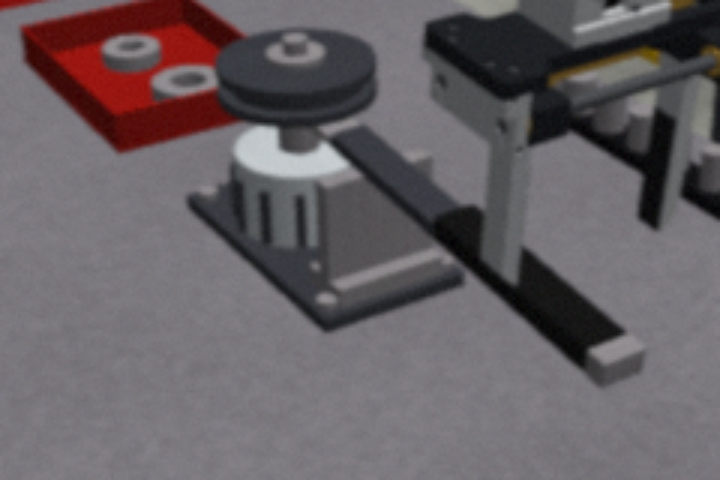

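The wrist view shows the handle centred (columns 297–343) with its end at row 328, within 2 px of the prediction. I'll grip here and lever.

```bash
python3 - <<'E'
from h import *
from workcell import *
th=.1;h=.015
d=np.array([0,0,-.0006])
a=tool(FUL[2],pivot(th,-115,74,h),th,True)
line_to(a[0]+d,a[1],rate=.1)
print((read_eef_pos()-a[0]).round(4),read_wrist_force().round(1))
gripper_close(); print(read_opening(),read_wrist_force().round(1),read_t())
for th in (.16,.22,.28):
    a=tool(FUL[2],pivot(th,-115,74,h),th,True); line_to(a[0]+d,a[1],rate=.04)
    print(th,(read_eef_pos()-a[0]).round(4),read_wrist_force().round(1),read_torque().round(2),read_opening(),read_t())
for c in ("side","scene"):
    im=np.ascontiguousarray(read_camera(c)[:,:,::-1]); ci=camera_info(c)
    cv2.imwrite(f"pics/{c}7.png",cv2.resize(im[160:320,200:440] if c=="side" else im[200:360,230:470],None,fx=3,fy=3))
E
```

```text
[ 0.0003  0.0002 -0.0003] [-0.1 -0.2 -0.1]
0.31670485481644783 [-0.5  0.6  0.2] 16.95
0.16 [ 0.0005 -0.      0.0001] [-0.1 -0.9  5. ] [-0.27  0.28  0.17] 0.31694224073247856 17.425
0.22 [ 0.0008 -0.0001  0.0002] [-0.5 -1.4  6.6] [-0.27  0.13  0.21] 0.31664143031440223 17.9
0.28 [ 0.0009 -0.0001  0.0003] [-1.4 -1.5  6.2] [-0.29  0.17  0.22] 0.31630174811203776 18.375
```

View pics/scene7.png

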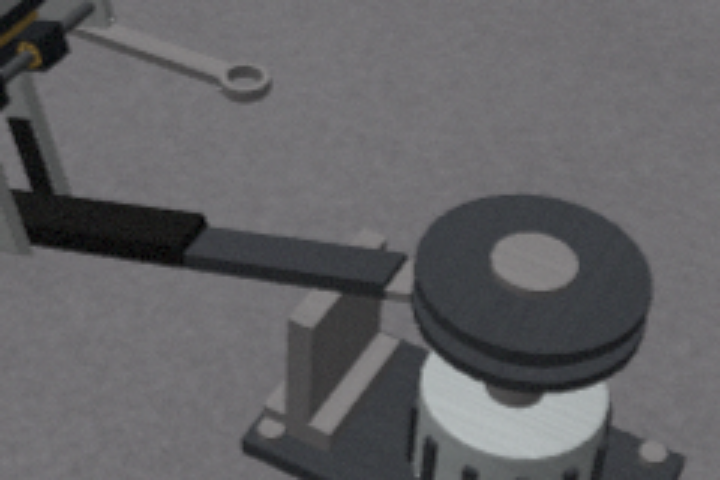

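View pics/side7.png

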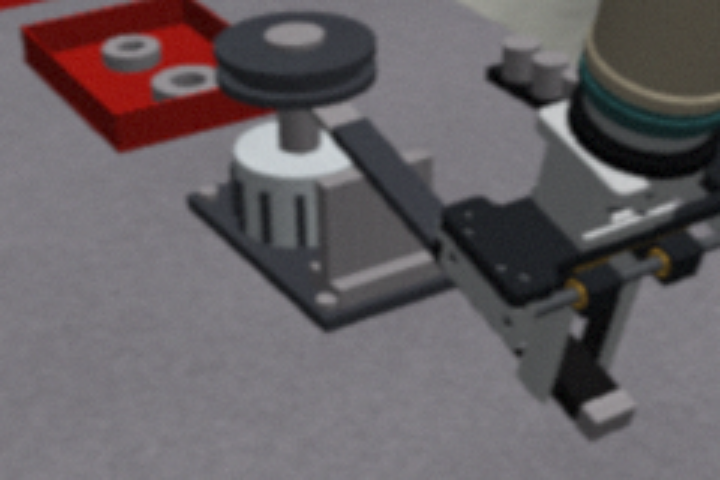

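The pulley is rising: its disc is about 20 crop px higher and the shaft shows beneath it. The wrist force is only about 6 N, so I'll continue to about 18 mm.

```bash
python3 - <<'E'
from h import *
from workcell import *
h=.015
d=np.array([0,0,-.0006])
for th in (.31,.335):
    a=tool(FUL[2],pivot(th,-115,74,h),th,True); line_to(a[0]+d,a[1],rate=.03)
    f=read_wrist_force()
    print(th,(read_eef_pos()-a[0]).round(4),f.round(1),read_torque().round(2),read_opening(),read_t())
    if f[2]>30: break
for c in ("side","scene"):
    im=np.ascontiguousarray(read_camera(c)[:,:,::-1]); ci=camera_info(c)
    # predicted near-camera rim outline for rises
    for r,col in ((15,(0,255,255)),(18,(0,255,0)),(20,(0,0,255))):
        t=np.linspace(0,2*np.pi,90); P=place(np.c_[100+55*np.cos(t),55*np.sin(t),np.full(90,40.+r)],FUL,.095)
        for u in proj(P,ci)[::3]: im[int(round(u[1])),int(round(u[0]))]=col
    cv2.imwrite(f"pics/{c}8.png",cv2.resize(im[160:320,200:440] if c=="side" else im[230:350,330:490],None,fx=3 if c=="side" else 5,fy=3 if c=="side" else 5,interpolation=cv2.INTER_NEAREST))
E
```

```text
0.31 [ 0.001  -0.0002  0.0005] [-1.1 -1.   6.8] [-0.28  0.13  0.26] 0.31744955304981565 18.8417
0.335 [ 0.001  -0.0002  0.0005] [-0.  -1.2  6.4] [-0.23  0.16  0.23] 0.31519456027684356 19.175
```

View pics/scene8.png

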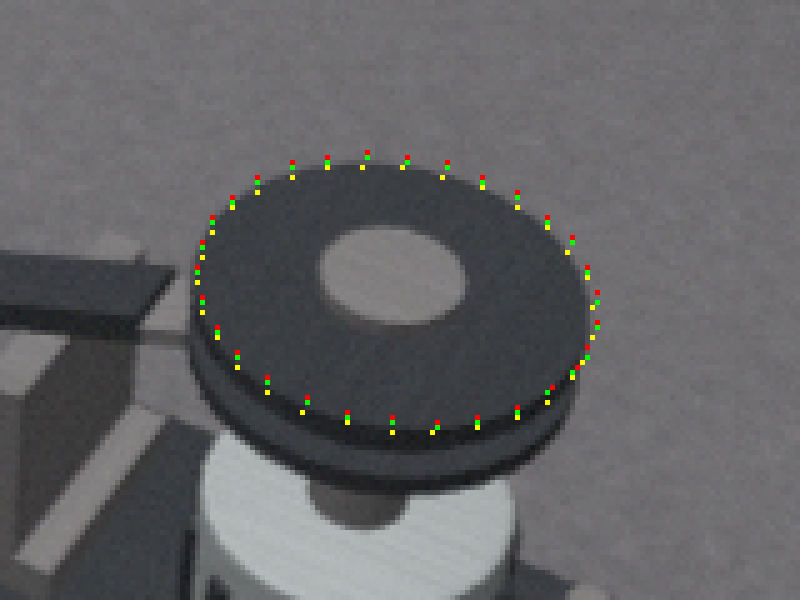

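View pics/side8.png

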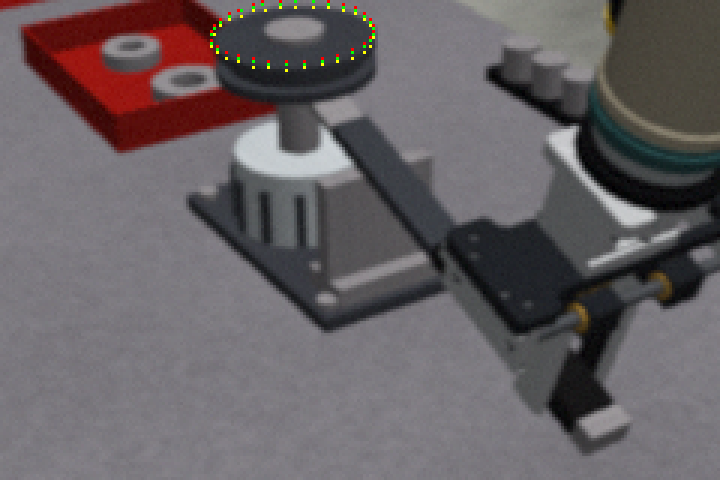

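The pulley has risen about 15–16 mm. I'll push a little further, then let go.

```bash
python3 - <<'E'
from h import *
from workcell import *
h=.015
d=np.array([0,0,-.0006])
for th in (.35,.365):
    a=tool(FUL[2],pivot(th,-115,74,h),th,True); line_to(a[0]+d,a[1],rate=.02)
    f=read_wrist_force()
    print(th,(read_eef_pos()-a[0]).round(4),f.round(1),read_torque().round(2),read_t())
    if f[2]>25: break
gripper_open()
bz=-rot(read_eef_rot()).apply([0,1,0])
line_to(read_eef_pos()+bz*.08,rate=.15)
line_to(read_eef_pos()+[0,-.05,.12],rate=.2)
print(read_wrist_force().round(1),read_t(),read_opening())
for c in ("side","scene"):
    im=np.ascontiguousarray(read_camera(c)[:,:,::-1]); ci=camera_info(c)
    for r,col in ((15,(0,255,255)),(18,(0,255,0)),(20,(0,0,255))):
        t=np.linspace(0,2*np.pi,90); P=place(np.c_[100+55*np.cos(t),55*np.sin(t),np.full(90,40.+r)],FUL,.095)
        for u in proj(P,ci)[::3]: im[int(round(u[1])),int(round(u[0]))]=col
    cv2.imwrite(f"pics/{c}9.png",im)
E
```

```text
0.35 [ 0.0011 -0.0003  0.0007] [-0.  -1.5  8.5] [-0.28  0.16  0.31] 19.5833
0.365 [ 0.0011 -0.0003  0.0007] [-1.  -1.5  7.6] [-0.3   0.15  0.29] 19.8917
[-1.  -0.5 -0. ] 22.4583 0.9986166841003952
```

View pics/scene9.png

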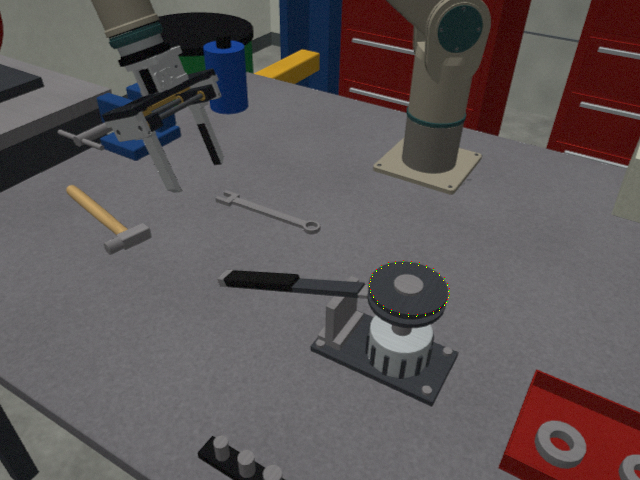

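View pics/side9.png

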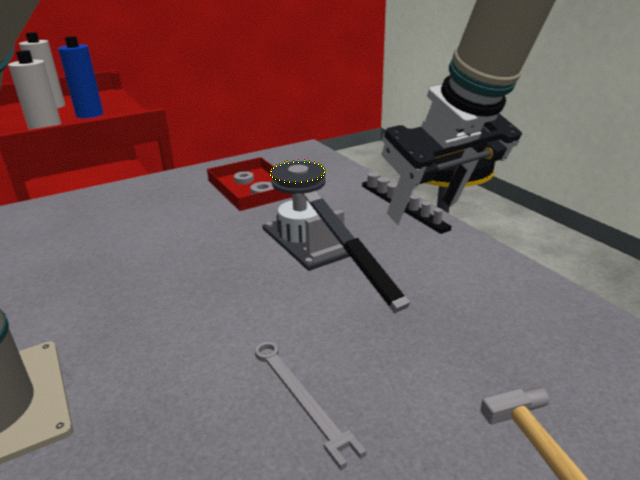

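```bash
python3 - <<'E'
from h import *
from workcell import *
sleep(.5)
im=read_camera("scene"); m0=cv2.imread("pics/scene0.png")[:,:,::-1]; ci=camera_info("scene")
# light hub top disc centre shift: template match of pulley disc between first and now
cv2.imwrite("pics/z.png",cv2.resize(np.vstack([m0[255:345,340:470],im[255:345,340:470]])[:,:,::-1],None,fx=3.3,fy=3.3))
t=np.ascontiguousarray(m0[308:343,362:450]); r=cv2.matchTemplate(np.ascontiguousarray(im[270:350,355:460]),t,cv2.TM_CCOEFF_NORMED); _,v,_,l=cv2.minMaxLoc(r); print(v,l[0]+355-362,l[1]+270-308)
a,b=proj(place([(60,-30,14)],FUL,.095),ci)[0],proj(place([(60,-30,34)],FUL,.095),ci)[0]; print("px for 20mm",b-a)
print(read_t())
E
```

```text
0.8405933976173401 1 -9
px for 20mm [  1.09388498 -10.15637675]
23.1083
```

View pics/z.png

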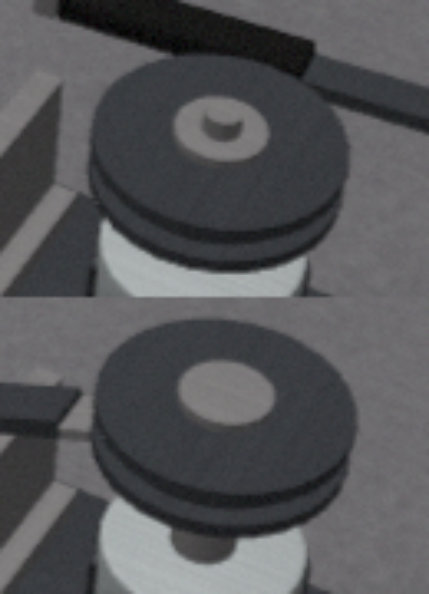

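The pulley image has shifted up 9 px, about 18 mm, and it is holding. The robot is clear, so I'm handing in.

```bash
python3 -c "
from workcell import *
close_job()"
```

```text
the job is handed in; nothing more can be done
```

The pulley is levered up and standing about 18 mm off its seat, and the job is handed in at about 23 s. I laid the pry bar over the fulcrum with its tip under the rim. I then regripped the handle near its end, pushed it down about 21°, let go and backed the arm away.

**Last checks:**
- **Rise:** the pulley had moved up 9 px in the scene camera, where 20 mm would be about 10 px. It was still up 0.5 s after I let go and backed off.
- **Disagreement:** at a push of about 19°, the camera overlay showed only 15–16 mm where my geometry predicted about 18 mm. I pushed a little further for that reason. The overlay and the calibration are good to about 2 mm.
- **Forces:** the wrist force stayed under 9 N at every reading while levering, and the gripper never touched the pulley.
- **Surroundings:** the spanner looked unmoved in the last pictures. The bar was still resting on the fulcrum, and the robot was touching nothing.

The job returned no verdict.

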